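Pop the tin from the dispenser and stop it with the other finger

TASK

Let the tin out of the spring tin dispenser on the worktop: push the release pad down with one finger and keep it down, and with the other finger waiting in front of the tin stop it as it pops out, before it slides off the front. Do not grip or lift the tin, and leave the jam jar, the egg timer and the salt shaker alone. Finish while holding this: one finger keeping the pad down, the popped-out tin resting upright against the other.

Things in the scene. Friction and masses are not known exactly. Their poses are not given: they have to be found in the camera images.
- dispenser: White plastic tin dispenser, fixed, level, turned up to 25 degrees. Origin on the worktop under the foremost point of the latched tin, mid-lane. x points to its back (away from the robot), y to the release pad's side, z up. Deck 12 mm high, 94 mm wide, open front end at x = -17.5 mm. Rails 30 mm high at y = +-42.5 mm from x = 7 mm back; spring housing 61 mm high at x = 86 to 152 mm.
- pad_top (a point): Centre of the flat top of the grey ribbed release pad, 36 mm (x) by 34 mm (y); at x = -25, y = 59, z = 44.5 mm of the dispenser while up; it goes straight down with the pad. The white foot under it is 12 mm high. Between pad and lane (x = -45 to -6 mm) nothing else stands above the 12 mm deck.
- release (a joint): Travel of the release pad, m: 0 up, 0.011 fully down; sprung back up. A latch bar across the tin's front (19.5 mm high, x = -5.5 to 0 mm) goes down with it and frees the tin after about 7 to 8 mm. It takes 2 N to start, 5 N fully down, plus up to 6 N for latch friction until the tin is free.
- catch_point (a point): Fixed point mid-lane, 26 mm in front of the latched tin (x = -26, y = 0 mm of the dispenser), 36 mm above the worktop: a place for the tip of the stopping finger, level with the pad when that is 8.5 mm down and 59 mm beside the pad's centre. Free space below it down to the deck.
- tin_mid (a point): Centre, half-way up, of the low round food tin (75 mm diameter, 58 mm high, under 0.25 kg), at first at x = 38, y = 0, z = 41 mm of the dispenser; z is its axis. Once freed a spring pusher drives it along -x with 5.5 N, falling to 3 N over 64 mm, at up to 0.1 m/s; not stopped, it tips off the open end after some 55 mm.
- jam_jar: Jam jar with yellow lid, 62 mm wide, 86 mm high, loose bystander; origin at the centre of its underside.
- timer: Round egg timer, cream above and red below, 61 mm wide, 66 mm high, loose bystander; origin at the centre of its underside.
- shaker: Clear salt shaker with grey top, 44 mm wide, 90 mm high, loose bystander; origin at the centre of its underside.
Things that resemble listed ones, but are neither listed nor needed, are in the scene too. Leave any black look-alike of the part that bears tin_mid alone.

How it is judged:
By the outcome, as a careful person would: the job done as asked, in the order asked, and still so for the second after the job is handed in, while the arm keeps its last pose, push and grip.
It also fails if it takes over 32 s, if anything falls off the work surface, if the arm or the gripper's body presses on something with over 40 N, if the wrist force passes 120 N, or if a joint passes its speed limit or range.

ROBOT

A 6-joint arm with a two-finger parallel gripper is mounted at the origin on a cart in front of the work surface, level with it; the furniture and walls round the work are solid. World frame = base frame: x ahead of the robot, y to its left, z up, the work surface at z = 0. Lengths are in m, angles in degrees, forces in N, time in s.
With the tool pointing down it reaches from about 0.4 to 0.825 m from the base axis. Payload 7 kg.
Tool frame: the origin (TCP) lies midway between the tips of the shut fingers; the grasp point (between the pads) lies r.grip_depth behind it (r.grip_depth is the distance from the TCP to the grasp point, in m); z points along the fingers, y is the direction in which the jaws open and shut (so a half turn about z gives the same grasp; the last joint's range is limited). The gripper opens to 88 mm and grips with 3 to 60 N. Pads are 19 mm wide; open, the fingers measure 130 mm over their backs; the gripper's body (78 mm by 193 mm) begins 47 mm behind the grasp point.
Start: joints at [-47.894, 20.546, 0.682, 0, -70.136, -16.507], TCP at [0.292, -0.609, 0.227] pointing down, gripper open.
Joint ranges: [-176.03, 176.03], [-82.01, 121.73], [-58.28, 71.71], [-173.87, 95.51], [-174.79, -0.11], [-173.66, 173.66]. Speed limits (degrees/s): [136.94, 136.94, 172.46, 180, 180, 180].

INTERFACE

Orientations are given as [roll, pitch, yaw] about the fixed x, y, z axes, in that order (R = Rz(yaw) Ry(pitch) Rx(roll)).
In Python, from plant import r, imaging, close_job gives the robot as it stands.
- The arm moves only by the tool step_arm, never from a script. Its argument "commands" is a list of rows, each a list of 2 entries, a list of its own where there are three numbers: the shift along the tool's x, y, z in mm, then the turn about the tool's z in degrees. In form: [[[x, y, z], twist], ...]. A call has 1 to 20 rows; each row shifts and turns the commanded pose from where the row before left it, along the tool's axes as they then stand; what a row does not reach is not made up. A row lasts 1/8 s, in which the tool goes at most 62.5 mm and 10.7 degrees, less where a joint would pass 70% of its speed; a pose out of reach is approached as far as the arm can. A call with a gripper value outside its range is refused whole. "gripper" is the closure, from 0 (fully open) to 1 (shut), set as the call begins (left out, the last holds). The fingers move at their own pace and stop on an object; "grip_force" is the grip in N (left out, the last holds). Time passes only in rows, so rows that do not move let the fingers close. It gives the time, the measured TCP pose, the force and the opening at its end, in the units of the state.
- r.get_state(): the state, without advancing time (a new reading comes with each control period).
- imaging.capture(name): name is "scene" or "top"; returns a dict with "img" (480x640x3 uint8, red, green, blue), "z_map" (480x640 float32, m along the optical axis (not along the pixel's ray), 0 where there is no reading), "vfov" (degrees; the focal length in pixels is half the picture's height over the tangent of half this angle, whatever the lens; pixels are square), "cx", "cy" (the principal point, pixels), "extrinsics" (4x4, takes a point from camera to world coordinates). Camera axes: x right, y down, z forward; pixel columns grow to the right and rows downward; lengths in m; the calibration is good to about 2 mm. A picture is of the moment at which its call begins.
- close_job(): hands the job in, once; it reports no verdict.
The state is a dict: "time_s": time; "joints": joint angles; "qd": joint speeds; "joint_torque": joint torques, N m; "tcp_pos": TCP position; "eef_rot": TCP orientation; "contact_force": force on the tool from outside, world axes, zero at the start; "moment": the same for the moment, N m; "gripper_width": finger opening in m.
Only numpy, scipy, OpenCV 4.12 (cv2) and the standard library are available. Lean on these libraries where they do the work, as an engineer would, in place of code of your own. Each camera call takes 0.05 s, during which the arm holds its last target.

## Working session

There is one attempt and no reset: what is moved stays moved. The work goes in short steps, Python scripts to look and compute and a tool call to move; the robot and the scene stay as the last step left them, time stands still between calls to the robot, and variables do not carry over. Pictures are saved under pics/ and viewed, and the job is handed in when it is done.

Besides the shell and the picture viewer there is one more tool, called after "Emit:" as a command line: name --argument value ..., lists and objects as JSON in quotes. step_arm: Moves the arm, as the interface text tells. Its arguments: {"type":"object","properties":{"commands":{"type":"array","items":{"type":"array"}},"gripper":{"type":"number"},"grip_force":{"type":"number"}},"required":["commands"]}

```bash
mkdir -p pics; ls; python3 - <<'E'
from plant import r, imaging
import cv2,numpy as np,pickle
s=r.get_state();print(s, r.grip_depth)
d={}
for n in("scene","top"):
    c=imaging.capture(n);d[n]=c
    cv2.imwrite(f"pics/{n}0.png",c["img"][:,:,::-1])
    print(n,c["vfov"],c["cx"],c["cy"],c["extrinsics"])
pickle.dump(d,open("cap0.pkl","wb"))
E
```

```text
pics
{'time_s': 0.0, 'joints': array([-4.78943407e+01,  2.05924172e+01,  6.32420903e-01, -1.92785808e-02,
       -7.01345438e+01, -1.65055153e+01]), 'qd': array([ 0.03503763,  0.07094156,  0.00922121, -0.0977219 ,  0.00275179,
        0.00072544]), 'joint_torque': array([ 1.41639730e-04, -5.82717025e+01,  2.93066812e+01,  6.99720785e+00,
        7.11371904e-03, -2.50475796e-04]), 'tcp_pos': array([ 0.29140259, -0.60831439,  0.22560396]), 'eef_rot': array([ 1.79904206e+02, -9.48601160e-03, -1.54406414e+02]), 'contact_force': array([-0.08514587, -0.17849678, -0.74873542]), 'moment': array([-0.02822431,  0.01672127, -0.03057206]), 'gripper_width': 0.087395020417385} 0.0188
scene 43.78102331476433 320.79036280386936 234.96256954040553 [[ 0.57501358 -0.44019937  0.68962591 -0.29857255]
 [-0.81803138 -0.29536433  0.49354288 -0.53942677]
 [-0.01356637 -0.84792949 -0.5299354   0.66920776]
 [ 0.          0.          0.          1.        ]]
top 51.01498925002906 315.79863675307706 232.89754851472196 [[ 2.90576058e-02 -9.94972470e-01  9.58406986e-02  3.98300097e-01]
 [-9.99571032e-01 -2.92747712e-02 -8.60285816e-04  5.69447198e-02]
 [ 3.66167523e-03 -9.57745881e-02 -9.95396313e-01  1.13616924e+00]
 [ 0.00000000e+00  0.00000000e+00  0.00000000e+00  1.00000000e+00]]
```

View pics/scene0.png

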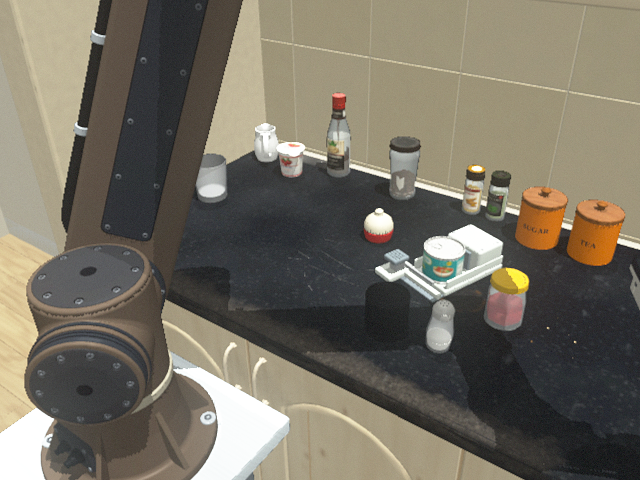

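View pics/top0.png

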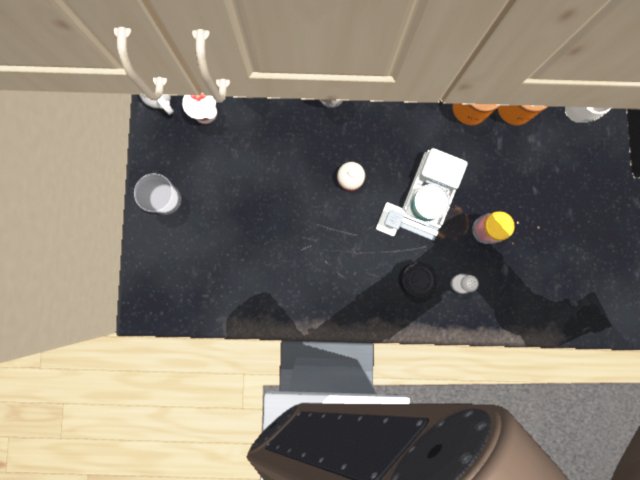

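The dispenser tin (white/teal) is at scene (443,258) / top (430,201). The only thing it could be mistaken for is the black look-alike tin at scene (387,310) / top (419,281). The grey pad is at scene (397,257) / top (394,218). I'll check this in close crops.

```bash
python3 - <<'E'
import cv2,pickle,numpy as np
d=pickle.load(open("cap0.pkl","rb"))
a=d["top"]["img"][140:260,360:500,::-1];cv2.imwrite("pics/ct.png",cv2.resize(a,None,fx=5,fy=5,interpolation=cv2.INTER_CUBIC))
a=d["scene"]["img"][215:315,365:515,::-1];cv2.imwrite("pics/cs.png",cv2.resize(a,None,fx=5,fy=5,interpolation=cv2.INTER_CUBIC))
open("h.py","w").write('''
import numpy as np
def world(c,u,v,z=None,h=None):
    f=240/np.tan(np.radians(c["vfov"]/2))
    E=c["extrinsics"]
    ray=np.array([(u-c["cx"])/f,(v-c["cy"])/f,1.])
    if h is not None:
        d=E[:3,:3]@ray; return E[:3,3]+d*(h-E[2,3])/d[2]
    if z is None: z=c["z_map"][int(round(v)),int(round(u))]
    return E[:3,:3]@(ray*z)+E[:3,3]
def proj(c,p):
    f=240/np.tan(np.radians(c["vfov"]/2))
    E=c["extrinsics"];q=E[:3,:3].T@(np.array(p)-E[:3,3]);return f*q[0]/q[2]+c["cx"],f*q[1]/q[2]+c["cy"]
def cloud(c):
    f=240/np.tan(np.radians(c["vfov"]/2));E=c["extrinsics"]
    v,u=np.mgrid[:480,:640];z=c["z_map"]
    P=np.stack([(u-c["cx"])/f*z,(v-c["cy"])/f*z,z],-1)
    W=P@E[:3,:3].T+E[:3,3];W[z==0]=np.nan
    return W
''')
E
```

```text
(no output)
```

View pics/ct.png

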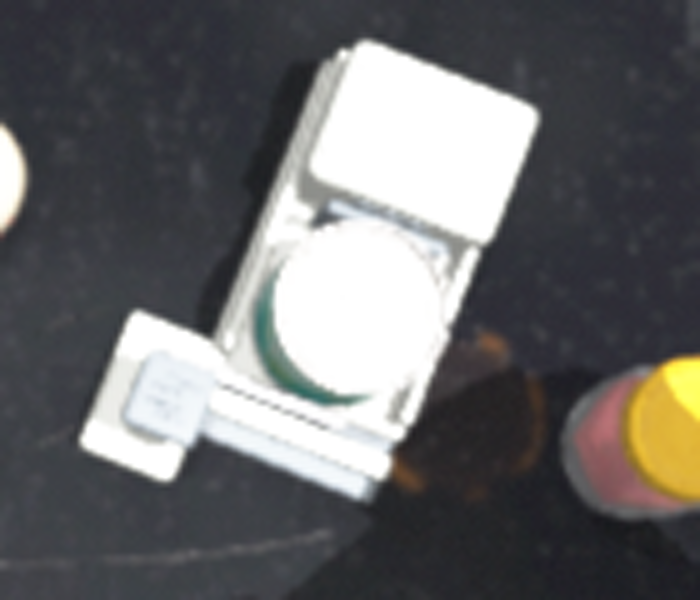

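View pics/cs.png

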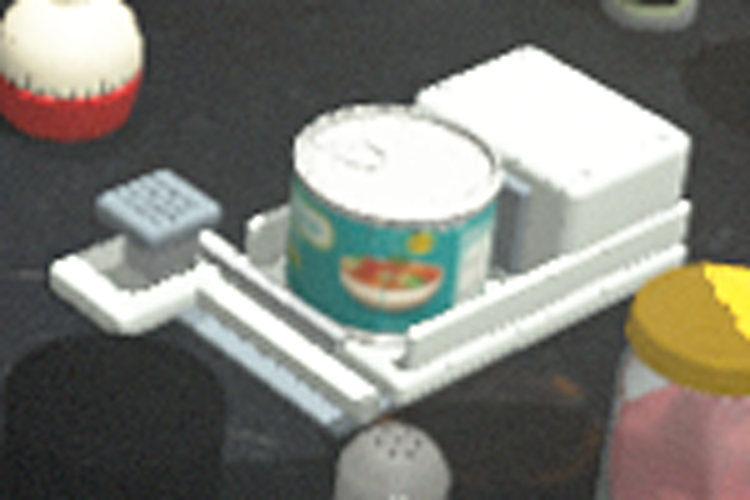

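```bash
python3 - <<'E'
import pickle,numpy as np,cv2
from h import *
from scipy.optimize import least_squares
d=pickle.load(open("cap0.pkl","rb"))
T,S=d["top"],d["scene"]
t=lambda u,v:((u+.5)/5-.5+360,(v+.5)/5-.5+140)
s=lambda u,v:((u+.5)/5-.5+365,(v+.5)/5-.5+215)
pts=[("pad T",T,t(170,396),.0445,(-.025,.059)),("pad S",S,s(159,206),.0445,(-.025,.059)),
("tin T",T,t(359,312),.070,(.038,0)),("tin S",S,s(398,164),.070,(.038,0)),
("hous T",T,t(427,142),.061,(.119,0)),("hous S",S,s(553,120),.061,(.119,0))]
L=[];W=[]
for n,c,p,h,l in pts:
    w=world(c,*p,h=h);print(n,p,w.round(4),world(c,*p).round(4));L.append(l);W.append(w[:2])
L=np.array(L);W=np.array(W)
R=lambda a:np.array([[np.cos(a),-np.sin(a)],[np.sin(a),np.cos(a)]])
f=lambda q:(L@R(q[2]).T+q[:2]-W).ravel()
q=least_squares(f,[.6,-.15,0]).x;print(q[:2],np.degrees(q[2]),(f(q)*1000).reshape(-1,2).round(1))
# housing rect from cloud
for n,c in d.items():
    w=cloud(c);m=(abs(w[...,2]-.061)<.004)&(np.hypot(w[...,0]-W[4,0],w[...,1]-W[4,1])<.07)
    P=w[m][:,:2];print(n,m.sum(),cv2.minAreaRect((P*1000).astype(np.float32)))
for nm,o in(("catch",(-.026,0)),("pad",(-.025,.059)),("tin",(.038,0))):print(nm,R(q[2])@o+q[:2])
# bystanders / anything tall near
for n,c in d.items():
    for nm,u,v in (("timer",378,225),("jar",505,300),("shk",441,315),("blk",387,292)) if n=="scene" else (("timer",350,176),("jar",499,226),("shk",468,283),("blk",419,281)):
        print(n,nm,world(c,u,v).round(3))
np.save("q.npy",q)
E
```

```text
pad T (393.6, 218.8) [ 0.5394 -0.1132  0.0445] [ 0.54   -0.114   0.0396]
pad S (396.4, 255.8) [ 0.533  -0.1168  0.0445] [ 0.5327 -0.1169  0.0447]
tin T (431.4, 202.0) [ 0.5748 -0.1898  0.07  ] [ 0.5753 -0.1905  0.0667]
tin S (444.2, 247.4) [ 0.5716 -0.1928  0.07  ] [ 0.5769 -0.1907  0.0664]
hous T (445.0, 168.0) [ 0.6519 -0.2209  0.061 ] [ 0.6523 -0.2213  0.0596]
hous S (475.2, 238.6) [ 0.645  -0.2229  0.061 ] [ 0.6446 -0.2231  0.0612]
[ 0.53779575 -0.17833243] -21.404074182574337 [[-3.3 -1.1]
 [ 3.1  2.5]
 [-1.6 -2.4]
 [ 1.6  0.6]
 [-3.3 -0.8]
 [ 3.6  1.2]]
scene 826 ((635.0000610351562, -213.60276794433594), (85.5872573852539, 100.85578155517578), 71.40255737304688)
top 1114 ((635.9632568359375, -211.7489471435547), (84.97781372070312, 102.40509796142578), 69.86475372314453)
catch [ 0.51358897 -0.16884392]
pad [ 0.53605164 -0.1142781 ]
tin [ 0.57317488 -0.19220027]
scene timer [ 0.613 -0.03   0.042]
scene jar [ 0.497 -0.336  0.06 ]
scene shk [ 0.386 -0.274  0.076]
scene blk [ 0.414 -0.164  0.055]
top timer [ 0.63  -0.015  0.054]
top jar [ 0.525 -0.329  0.086]
top shk [ 0.404 -0.262  0.09 ]
top blk [ 0.405 -0.168  0.054]
```

Crops confirm it: latched tin behind a latch bar, with the grey pad on the +y side. The fit puts the dispenser at about (0.538, -0.178) with yaw -21.4°. The two cameras disagree by about ±3 mm, which is tolerable. The TCP goal is (0.525, -0.1415) with yaw 158.6° and the fingers about half open. I'll turn first, then travel high.

Emit:
step_arm --commands '[[[0, 0, 0], 9.4], [[0, 0, 0], 9.4], [[0, 0, 0], 9.4], [[0, 0, 0], 9.4], [[0, 0, 0], 9.4], [[0, 0, 0], 0]]' --gripper 0.5

```text
time_s: 0.85
tcp_pos: [0.2915, -0.6085, 0.2261]
eef_rot: [180.0, -0.0, 158.7]
contact_force: [-0.2, -0.2, 0.3]
gripper_width: 0.0441
```

Emit:
step_arm --commands '[[[-3.6, 40, 0], 0], [[-3.6, 40, 0], 0], [[-3.6, 40, 0], 0], [[-3.6, 40, 0], 0], [[-3.6, 40, 0], 0], [[-3.6, 40, 0], 0], [[-3.6, 40, 0], 0], [[-3.6, 40, 0], 0], [[-3.6, 40, 0], 0], [[-3.6, 40, 0], 0], [[-3.6, 40, 0], 0], [[-3.6, 40, 0], 0], [[-3.6, 40, 0], 0], [[0, 0, 40], 0], [[0, 0, 40], 0], [[0, 0, 30], 0], [[0, 0, 0], 0]]'

```text
time_s: 2.98
tcp_pos: [0.5232, -0.1416, 0.1145]
eef_rot: [-179.9, -0.3, 158.8]
contact_force: [0.3, -0.2, -0.3]
gripper_width: 0.0438
```

```bash
python3 - <<'E'
from plant import r, imaging
import cv2,numpy as np,pickle
from h import *
print(r.get_state()["tcp_pos"])
d={}
for n in("scene","top"):
    d[n]=imaging.capture(n)
pickle.dump(d,open("cap1.pkl","wb"))
a=d["scene"]["img"][170:320,330:530,::-1];a=cv2.resize(a,None,fx=4,fy=4,interpolation=cv2.INTER_CUBIC);cv2.imwrite("pics/cs1.png",a)
a=d["top"]["img"][120:270,320:520,::-1];a=cv2.resize(a,None,fx=4,fy=4,interpolation=cv2.INTER_CUBIC);cv2.imwrite("pics/ct1.png",a)
E
```

```text
[ 0.52320995 -0.14163756  0.11450896]
```

View pics/cs1.png

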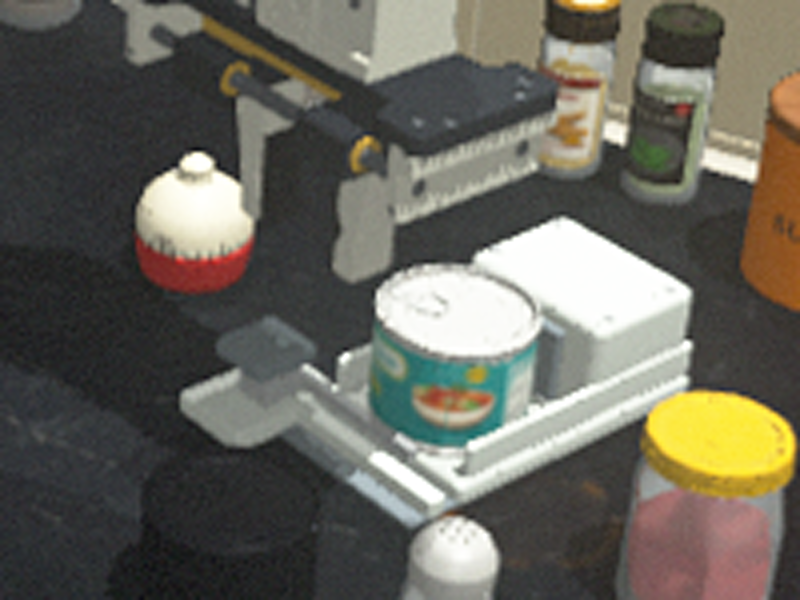

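View pics/ct1.png

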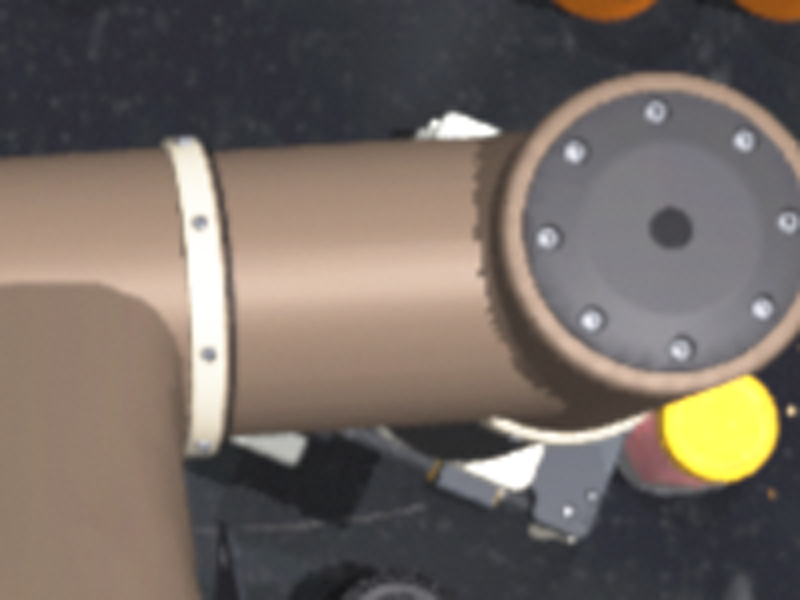

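```bash
python3 - <<'E'
import cv2,pickle,numpy as np
d=pickle.load(open("cap1.pkl","rb"))
a=d["scene"]["img"][200:250,380:440,::-1];cv2.imwrite("pics/f1.png",cv2.resize(a,None,fx=12,fy=12,interpolation=cv2.INTER_CUBIC))
E
```

```text
(no output)
```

View pics/f1.png

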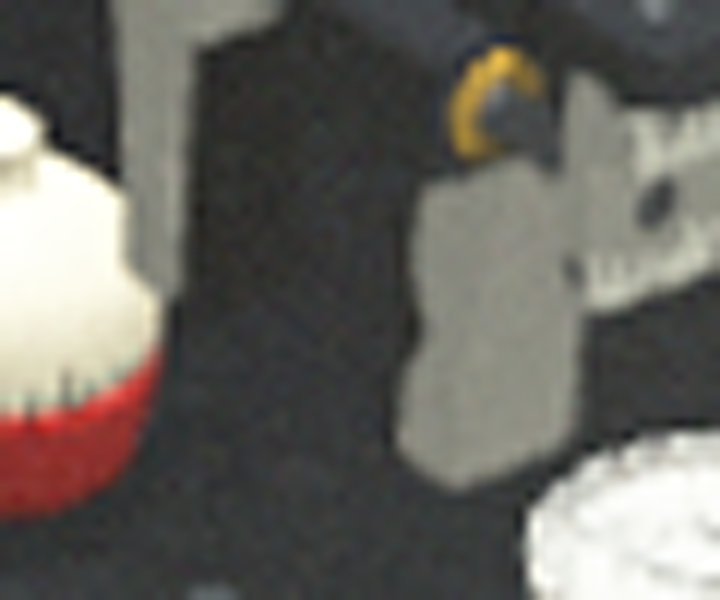

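```bash
python3 - <<'E'
import pickle,numpy as np
from h import *
d=pickle.load(open("cap1.pkl","rb"));S=d["scene"]
tcp=np.array([.5232,-.1416]);a=np.radians(-21.3)
ex=np.array([np.cos(a),np.sin(a)]);ey=np.array([-np.sin(a),np.cos(a)])
for p in((397,447),(460,490),(577,440),(163,298),(125,270)):
    u,v=(p[0]+.5)/12-.5+380,(p[1]+.5)/12-.5+200
    w=world(S,u,v,h=.1145);e=w[:2]-tcp
    print((u,v),w.round(4),"disp axes rel tcp mm",(1000*np.array([e@ex,e@ey])).round(1))
E
```

```text
(412.625, 236.79166666666666) [ 0.5073 -0.1588  0.1145] disp axes rel tcp mm [ -8.6 -21.8]
(417.875, 240.375) [ 0.502  -0.1717  0.1145] disp axes rel tcp mm [ -8.8 -35.7]
(427.625, 236.20833333333334) [ 0.5235 -0.1795  0.1145] disp axes rel tcp mm [ 14.  -35.2]
(393.125, 224.375) [ 0.5252 -0.1102  0.1145] disp axes rel tcp mm [-9.6 30. ]
(389.9583333333333, 222.04166666666666) [ 0.5292 -0.1014  0.1145] disp axes rel tcp mm [-9.  39.6]
```

```bash
python3 - <<'E'
import pickle,numpy as np
from h import *
d=pickle.load(open("cap1.pkl","rb"));S=d["scene"]
tcp=np.array([.5232,-.1416]);a=np.radians(-21.3)
ex=np.array([np.cos(a),np.sin(a)]);ey=np.array([-np.sin(a),np.cos(a)])
for x,y in((-9.5,-22),(-9.5,-35.5),(9.5,-35.5),(-9.5,22),(-9.5,35.5),(9.5,22)):
    w=tcp+(x*ex+y*ey)/1000
    u,v=proj(S,[*w,.1145]);print((x,y),((u-380)*12+5.5),((v-200)*12+5.5))
W=cloud(S)
for v in range(214,228,2):print(v,[(u,tuple((W[v,u]*1000).round())) for u in range(390,398,2)])
E
```

```text
(-9.5, -22) 393.16301944481484 449.6190773982163
(-9.5, -35.5) 455.52235525892 490.826410584981
(9.5, -35.5) 555.1287155009254 450.466462619479
(-9.5, 22) 197.68885635693482 320.44885993826415
(-9.5, 35.5) 139.98657133624602 282.31892713119737
(9.5, 22) 295.62488105780403 283.01177231700103
214 [(390, (np.float64(525.0), np.float64(-103.0), np.float64(133.0))), (392, (np.float64(524.0), np.float64(-108.0), np.float64(136.0))), (394, (np.float64(523.0), np.float64(-112.0), np.float64(137.0))), (396, (np.float64(524.0), np.float64(-115.0), np.float64(138.0)))]
216 [(390, (np.float64(523.0), np.float64(-104.0), np.float64(131.0))), (392, (np.float64(526.0), np.float64(-107.0), np.float64(131.0))), (394, (np.float64(525.0), np.float64(-111.0), np.float64(132.0))), (396, (np.float64(522.0), np.float64(-117.0), np.float64(136.0)))]
218 [(390, (np.float64(526.0), np.float64(-102.0), np.float64(125.0))), (392, (np.float64(523.0), np.float64(-108.0), np.float64(128.0))), (394, (np.float64(524.0), np.float64(-112.0), np.float64(129.0))), (396, (np.float64(521.0), np.float64(-117.0), np.float64
[... 392 characters left out ...]
(-108.0), np.float64(120.0))), (394, (np.float64(523.0), np.float64(-113.0), np.float64(122.0))), (396, (np.float64(523.0), np.float64(-117.0), np.float64(123.0)))]
224 [(390, (np.float64(637.0), np.float64(-45.0), np.float64(38.0))), (392, (np.float64(645.0), np.float64(-45.0), np.float64(34.0))), (394, (np.float64(525.0), np.float64(-112.0), np.float64(116.0))), (396, (np.float64(525.0), np.float64(-116.0), np.float64(117.0)))]
226 [(390, (np.float64(633.0), np.float64(-47.0), np.float64(36.0))), (392, (np.float64(645.0), np.float64(-45.0), np.float64(29.0))), (394, (np.float64(691.0), np.float64(-26.0), np.float64(-0.0))), (396, (np.float64(522.0), np.float64(-118.0), np.float64(115.0)))]
```

Finger tips are about 13.5 mm thick, and the scene camera agrees with the robot to within about 1 mm. The lateral position is good, so I'll lower to just above the pad.

Emit:
step_arm --commands '[[[0, 0, 15], 0], [[0, 0, 15], 0], [[0, 0, 15], 0], [[0, 0, 10], 0], [[0, 0, 5], 0], [[0, 0, 0], 0], [[0, 0, 0], 0]]'

```text
time_s: 3.95
tcp_pos: [0.5253, -0.1417, 0.0569]
eef_rot: [180.0, 0.0, 158.6]
contact_force: [-0.2, 0.1, 0.5]
gripper_width: 0.0437
```

```bash
python3 - <<'E'
from plant import r, imaging
import cv2,pickle
s=r.get_state();print(s["tcp_pos"],s["contact_force"])
c=imaging.capture("scene");pickle.dump(c,open("cap2.pkl","wb"))
a=c["img"][215:315,365:485,::-1];cv2.imwrite("pics/cs2.png",cv2.resize(a,None,fx=6,fy=6,interpolation=cv2.INTER_CUBIC))
E
```

```text
[ 0.52526291 -0.14168727  0.05691317] [-0.18363175  0.10291604  0.54689943]
```

View pics/cs2.png

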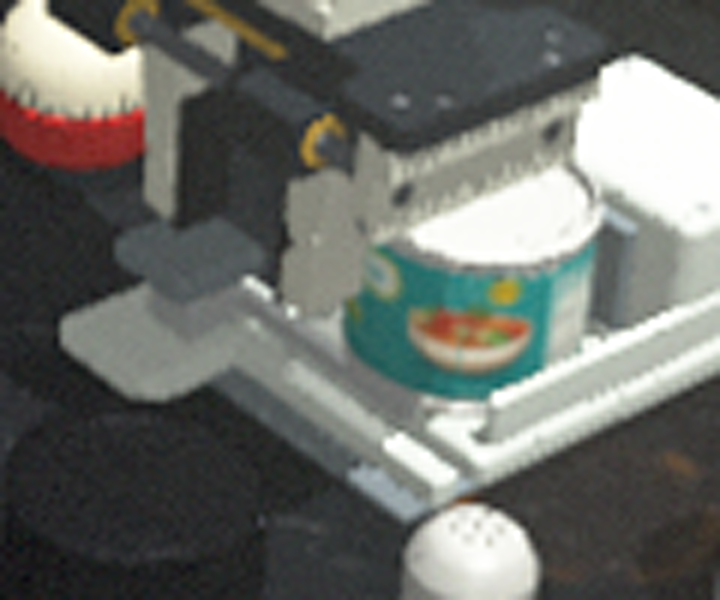

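Emit:
step_arm --commands '[[[2, -1.5, 0], 0], [[0, 0, 3], 0], [[0, 0, 3], 0], [[0, 0, 3], 0], [[0, 0, 0], 0], [[0, 0, 0], 0]]'

```text
time_s: 4.75
tcp_pos: [0.5226, -0.1423, 0.0475]
eef_rot: [-180.0, -0.0, 158.6]
contact_force: [-0.9, 0.2, -0.2]
gripper_width: 0.0434
```

```bash
python3 - <<'E'
from plant import r, imaging
import cv2,pickle,numpy as np
from h import *
s=r.get_state();print(s["tcp_pos"],s["contact_force"])
c=imaging.capture("scene");pickle.dump(c,open("cap3.pkl","wb"))
a=np.ascontiguousarray(c["img"][225:315,370:490,::-1]);a=cv2.resize(a,None,fx=6,fy=6,interpolation=cv2.INTER_CUBIC)
def P(w): u,v=proj(c,w);return int((u-370+.5)*6),int((v-225+.5)*6)
t=s["tcp_pos"];an=np.radians(-21.4);R=np.array([[np.cos(an),-np.sin(an)],[np.sin(an),np.cos(an)]])
for y0,y1 in((22,35.5),(-22,-35.5)):
    q=[P([*(t[:2]+R@np.array(p)/1000),t[2]]) for p in((-9.5,y0),(9.5,y0),(9.5,y1),(-9.5,y1))]
    cv2.polylines(a,[np.array(q)],True,(0,0,255),1)
o=np.array([.5353,-.1796])
for x0,x1,y0,y1,z in((-43,-7,42,76,.0445),(-17.5,-17.5,-47,47,.012),(-5.5,0,-42,42,.0195)):
    q=[P([*(o+R@np.array(p)/1000),z]) for p in((x0,y0),(x1,y0),(x1,y1),(x0,y1))]
    cv2.polylines(a,[np.array(q)],True,(0,255,0),1)
print("tcp in disp mm",1000*R.T@(t[:2]-o))
cv2.imwrite("pics/cs3.png",a)
E
```

```text
[ 0.52256188 -0.14232673  0.04751429] [-0.88353882  0.1912317  -0.24656102]
tcp in disp mm [-25.46005259  30.05565291]
```

View pics/cs3.png

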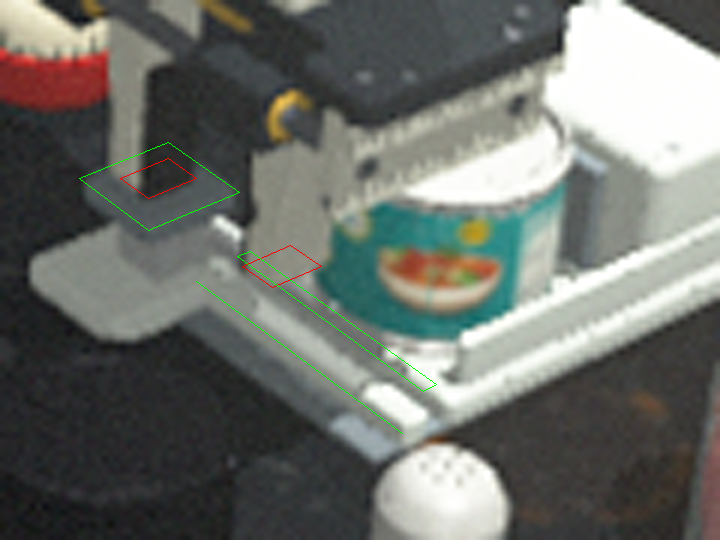

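The overlay shows the pad finger well inside the pad (about (157,178)) and the other finger mid-lane clear of the latch bar. Now pressing, first to about 4 mm.

Emit:
step_arm --commands '[[[0, 0, 2], 0], [[0, 0, 2], 0], [[0, 0, 2], 0], [[0, 0, 0], 0], [[0, 0, 0], 0]]'

```text
time_s: 5.42
tcp_pos: [0.5226, -0.1423, 0.0416]
eef_rot: [180.0, 0.0, 158.6]
contact_force: [-0.7, 1.0, 0.2]
gripper_width: 0.044
```

Emit:
step_arm --commands '[[[0, 0, 1], 0], [[0, 0, 1], 0], [[0, 0, 0], 0], [[0, 0, 0], 0]]'

```text
time_s: 5.92
tcp_pos: [0.5226, -0.1423, 0.0396]
eef_rot: [180.0, 0.0, 158.6]
contact_force: [-0.5, -0.2, 2.5]
gripper_width: 0.0436
```

```bash
python3 - <<'E'
from plant import r, imaging
import cv2,pickle
s=r.get_state();print(s["tcp_pos"],s["contact_force"],s["moment"])
c=imaging.capture("scene");pickle.dump(c,open("cap4.pkl","wb"))
a=c["img"][225:315,370:490,::-1];cv2.imwrite("pics/cs4.png",cv2.resize(a,None,fx=6,fy=6,interpolation=cv2.INTER_CUBIC))
E
```

```text
[ 0.52259074 -0.14232092  0.03955013] [-0.49609632 -0.16999662  2.51129429] [0.31572323 0.03079727 0.05107271]
```

View pics/cs4.png

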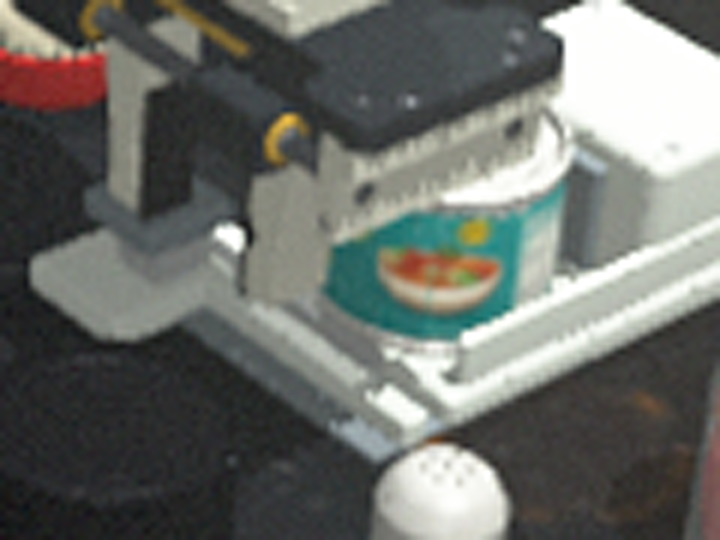

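Emit:
step_arm --commands '[[[0, 0, 1.5], 0], [[0, 0, 1.5], 0], [[0, 0, 0], 0], [[0, 0, 0], 0]]'

```text
time_s: 6.48
tcp_pos: [0.5225, -0.1423, 0.0365]
eef_rot: [180.0, -0.0, 158.6]
contact_force: [-0.0, 1.0, 3.3]
gripper_width: 0.0441
```

Emit:
step_arm --commands '[[[0, 0, 1.5], 0], [[0, 0, 1.5], 0], [[0, 0, 0], 0], [[0, 0, 0], 0]]'

```text
time_s: 6.98
tcp_pos: [0.5225, -0.1423, 0.0337]
eef_rot: [180.0, 0.0, 158.6]
contact_force: [-0.2, 2.0, 6.2]
gripper_width: 0.044
```

```bash
python3 - <<'E'
from plant import r, imaging
import cv2,pickle
s=r.get_state();print(s["tcp_pos"],s["contact_force"],s["moment"])
c=imaging.capture("scene");pickle.dump(c,open("cap5.pkl","wb"))
a=c["img"][225:315,370:490,::-1];cv2.imwrite("pics/cs5.png",cv2.resize(a,None,fx=6,fy=6,interpolation=cv2.INTER_CUBIC))
E
```

```text
[ 0.52250346 -0.14229539  0.03371499] [-0.18314464  1.98609192  6.15761956] [ 0.58300565  0.23282001 -0.13352483]
```

View pics/cs5.png

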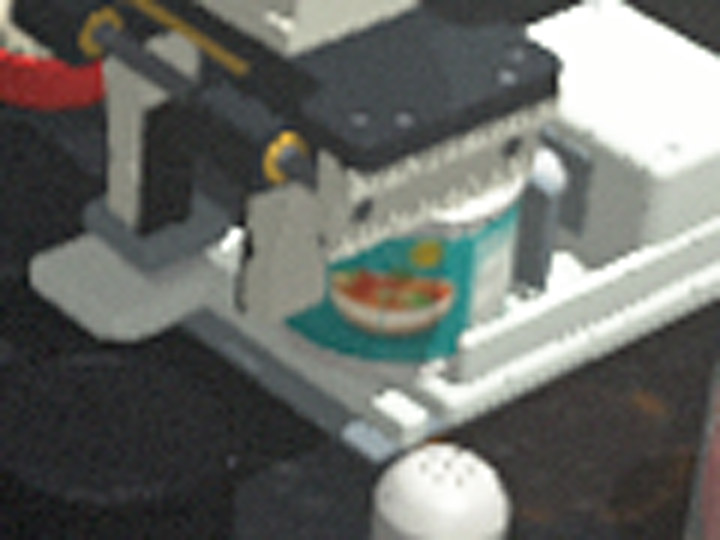

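The tin popped out and its front now touches the lane finger at about (300,300), with the pusher moved forward behind it. I'll press 1 mm more for margin, let it settle and recheck.

Emit:
step_arm --commands '[[[0, 0, 1], 0], [[0, 0, 0], 0], [[0, 0, 0], 0], [[0, 0, 0], 0], [[0, 0, 0], 0], [[0, 0, 0], 0]]'

```text
time_s: 7.78
tcp_pos: [0.5225, -0.1423, 0.0331]
eef_rot: [180.0, 0.0, 158.6]
contact_force: [-3.2, 2.7, 9.3]
gripper_width: 0.0438
```

```bash
python3 - <<'E'
from plant import r, imaging
import cv2,pickle,numpy as np
from h import *
c=imaging.capture("scene");t=imaging.capture("top")
for i in range(4):
    s=r.get_state();print(s["time_s"],s["tcp_pos"],s["contact_force"],s["moment"]); imaging.capture("top")
c=imaging.capture("scene");pickle.dump((c,t),open("cap6.pkl","wb"))
a=c["img"][225:315,370:490,::-1];cv2.imwrite("pics/cs6.png",cv2.resize(a,None,fx=6,fy=6,interpolation=cv2.INTER_CUBIC))
cv2.imwrite("pics/full6.png",c["img"][:,:,::-1])
p=pickle.load(open("cap5.pkl","rb"))
print("diff to cap5 tin region",np.abs(c["img"][265:290,420:455].astype(int)-p["img"][265:290,420:455]).mean())
W=cloud(c)
for v,u in((280,440),(275,440),(258,450),(270,420),(262,395)):print((u,v),W[v,u].round(4))
E
```

```text
7.875 [ 0.52249721 -0.14228562  0.03305645] [-2.29645162  2.62310107 10.34014778] [ 0.98236006  0.80661004 -0.15044291]
7.925 [ 0.52252612 -0.14227333  0.03307727] [-1.63665956  2.11599099  9.43640136] [ 0.92438096  0.762516   -0.16684205]
7.975 [ 0.52254825 -0.14225226  0.0330636 ] [-2.72363079  1.85337013 10.57816981] [ 0.97352584  0.75136682 -0.14976975]
8.025 [ 0.52251607 -0.14226151  0.03308509] [-2.60672946  2.52361667  8.94877305] [ 0.92805956  0.81269562 -0.16665875]
diff to cap5 tin region 3.0
(440, 280) [ 0.5325 -0.2075  0.0263]
(440, 275) [ 0.5308 -0.2071  0.0382]
(450, 258) [ 0.5509 -0.2142  0.0664]
(420, 270) [ 0.5105 -0.1768  0.0492]
(395, 262) [ 0.5247 -0.1189  0.036 ]
```

View pics/cs6.png

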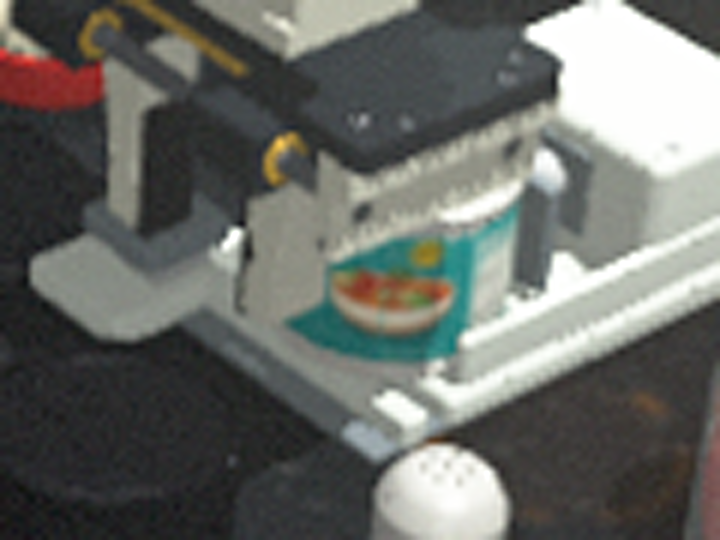

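View pics/full6.png

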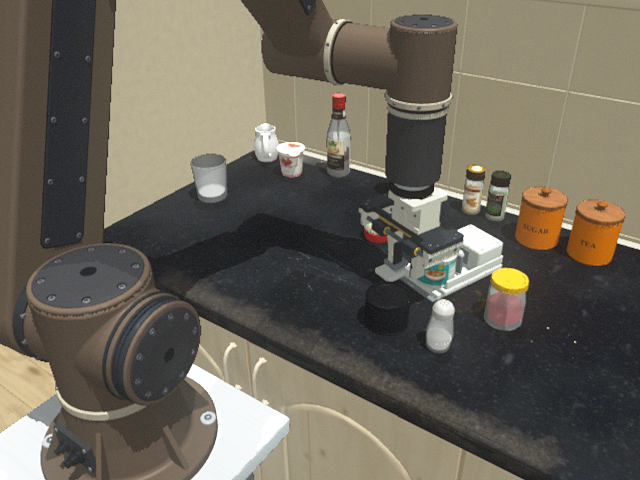

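Stable: the pad is on its stop with about 9.5 N on it, and about 3.5 N of tin push acts on the lane finger. The tin is upright and the bystanders haven't moved.

```bash
python3 - <<'E'
from plant import close_job
print(close_job())
E
```

```text
the job is handed in; nothing more can be done
None
```

The tin is out of the dispenser and was resting upright against the lane finger at hand-in, with the other finger holding the release pad down. I pressed the pad in small steps with the second finger already waiting mid-lane. The latch let go at a TCP height of about 34 mm, and I pressed 1 mm further for margin. I handed the job in at about 8 s of the 32 s allowed.

**Last checks:**
- **Pad:** the TCP was at z = 33.1 mm and the vertical force about 9–10 N, which fits the pad being fully down.
- **Tin:** a steady 3 to 3.5 N sideways push from the tin on the finger, slightly below what the spring figures suggest. The pictures show the tin upright, with no visible movement between the last two.
- **Bystanders:** the jam jar, salt shaker and black look-alike tin look unmoved. The egg timer is mostly hidden behind the gripper in the last picture; nothing came near it.

**Disagreements:**
- **Cameras:** the two cameras differed by about 6 mm in x. I went with the scene camera because it agreed with the robot's own finger position to within about 1 mm.
- **Pad contact:** the force showed contact 2–4 mm lower than the listed pad height.
- **Top view:** the arm hid the top camera's view of the dispenser at the end, so that camera did not confirm the result.

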